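Seat the tag holder behind the stock rack's lip and keep it pressed home

TASK

Take the metal tag holder out of the wooden block and slide it, card side to the front, down behind the steel lip of the rack bay that has the bundle of square bars in it (not the bay with the round collar). A sprung foot in the slot pushes it back up: press the holder down until it is fully home, and finish while still holding it pressed there, so that a mate can lock it. Leave the stock in the bays, the hammer and the tin where they are.

Things in the scene. Friction and masses are not known exactly. Their poses are not given: they have to be found in the camera images.
- holder_grip (a point): middle of the grip rail on top of the loose aluminium tag holder (100 to 170 g), an upright plate 70 mm wide (y), 5 mm thick (x), 110 mm tall. Its top 20 mm is the grip rail, 14 mm thick (x), 70 mm wide. The point is 100 mm above the lower edge, 10 mm below the top. Axes: -x is the side with the framed blank paper card, +x the plain back, z up
- holder_toe (a point): middle of the lower edge of the tag holder's plate, 100 mm straight below holder_grip, same axes; 10 mm above the bench at the start
- block: fixed wooden block, 87 x 110 x 40 mm, with a slot 7 mm wide and 30 mm deep along its y in which the holder stands at the start; origin at the middle of its underside
- rack: fixed grey steel rack with two open bays side by side, 344 mm wide (y), nothing on it higher than 82 mm. Axes: x from front (robot side) to rear, y along the front, z up; origin on the bench, mid-width, in line with the slots. Before each bay a 90 mm wide steel lip stands off the front wall; its top 10 mm flares outward to x = -12 mm. The wall (82 mm high) rises 26 mm above the lip
- slot_left (a point): middle of the tag slot of the left bay (+y side of the rack), level with the lip's top edge, 56 mm above the bench. Axes as rack. The slot is 9 mm wide in x (lip's inner face at -4.5 mm, rack's front wall at +4.5 mm) and 82 mm long in y between closed ends. Ledges 28 mm below this point stop the holder (fully home); the sprung foot between them stands up to 16 mm below it
- slot_right (a point): middle of the tag slot of the right bay (-y side of the rack), level with the lip's top edge, 56 mm above the bench. Axes as rack. The slot is 9 mm wide in x (lip's inner face at -4.5 mm, rack's front wall at +4.5 mm) and 82 mm long in y between closed ends. Ledges 28 mm below this point stop the holder (fully home); the sprung foot between them stands up to 16 mm below it
- foot_left (a joint): sprung foot in the left slot, m: 0 = up, grows as it is pressed down; 0.012 when the holder sits on the ledges (fully home). Takes 4 N to start and about 10 N at 0.012
- foot_right (a joint): sprung foot in the right slot, the same as foot_left
- bundle: bundle of four square dark steel bars held by two bands, 170 x 45 x 45 mm, 2.4 kg, lying in one of the two bays, about 130 mm behind that bay's slot; origin at the middle of its underside. It marks the bay that gets the tag holder
- collar: round dark steel collar, 100 mm across, 36 mm tall, with a 68 mm hole, lying in the other bay; origin at the middle of its underside. Leave it
- hammer: hammer lying on the bench, about 300 mm long; leave it
- tin: small closed steel tin, 60 mm across, 55 mm tall, standing on the bench between robot and rack; origin at the middle of its underside; leave it
Mind the look-alikes: they are no part of the job. What is shaped like the bundle but blue is not meant.

How it is judged:
By the outcome, as a careful person would: the job done as asked, in the order asked, and still so for the second after the job is handed in, while the arm keeps its last pose, push and grip.
It also fails if it takes over 35 s, if anything falls off the work surface, if the arm or the gripper's body presses on something with over 40 N, if the wrist force passes 120 N, or if a joint passes its speed limit or range.

ROBOT

A 6-joint arm with a two-finger parallel gripper is mounted at the origin on the work surface. World frame = base frame: x ahead of the robot, y to its left, z up, the work surface at z = 0. Lengths are in mm, angles in degrees, forces in N, time in s.
With the tool pointing down it reaches from about 325 to 850 mm from the base axis. Payload 4.4 kg.
Tool frame: the origin (TCP) lies on the centre line of the jaws, within the pads' length; the fingertips stand 17 mm ahead of it and the grasp point (between the pads) lies 2 mm behind it; z points along the fingers, y is the direction in which the jaws open and shut (so a half turn about z gives the same grasp; the last joint's range is limited). The gripper opens to 94 mm and grips with 3 to 60 N. Pads are 16 mm wide; open, the fingers measure 119 mm over their backs; the gripper's body (75 mm by 177 mm) begins 78 mm behind the grasp point.
Start: joints at [-76.977, 11.837, 88.321, -0, 79.842, -8.623], TCP at [212.092, -534.457, 222.447] pointing down, gripper open.
Joint ranges: [-156.59, 156.59], [-49.26, 127.26], [12.9, 141.05], [-63.56, 243.56], [4.71, 150.69], [-161.64, 161.64]. Speed limits (degrees/s): [159.86, 159.86, 180, 180, 180, 180].

INTERFACE

Orientations are given as [roll, pitch, yaw] about the fixed x, y, z axes, in that order (R = Rz(yaw) Ry(pitch) Rx(roll)).
In Python, from station import * gives the robot as it stands. Calls block until the motion is done:
- reach(position, orientation): joint-space move of the TCP to a pose.
- line_to(position, ori=None, v=150, contact_N=None): straight line of the TCP; ori=None keeps the orientation; v is the mean speed in mm/s. With contact_N (N) it stops when the force on the tool has changed by that much, and returns True; else False.
- move_joints(angles): joint-space move.
- command_gripper(opening): finger opening in mm; the grip force is fixed at half the most; returns when the fingers have stopped.
- sleep(seconds).
- inverse_kinematics(position, orientation): joint angles nearest the present ones, or None.
- get_image(name): name is "scene" or "top" or "wrist"; returns the picture (384x512x3 uint8, red, green, blue); there is no depth.
- get_calibration(name): a dict with "K" (3x3 intrinsics, pixels), "extrinsics" (4x4, takes a point from camera to world coordinates); the wrist camera has in their place "tool_from_camera" (4x4, takes a point from camera to tool coordinates, whose origin is the TCP and whose axes are the flange's). Camera axes: x right, y up, looking along -z (the intrinsics and any distortion apply to the point x, -y, -z); pixel columns grow to the right and rows downward; lengths in mm; the calibration is good to about 2 mm. A picture is of the moment at which its call begins: read the wrist's pose just before it. get_calibration takes no time and is no camera call.
A pose or a line that the arm cannot do raises PlanningError and nothing moves.
- finish_job(): hands the job in, once; it reports no verdict.
Trained networks look in the newest picture that a camera, given by its name, has taken for a name from the list of things; names that differ only in an ending like _2 or _b are one class to them, and where a whole thing is asked for, a point or a joint stands for the part that bears it (a point fixed in the world has none). Each returns a list of dicts, best first, with "confidence" (0 to 1); they miss things now and then, are a little off and sometimes report something else, mostly with a low value. They report only what shows in the picture. A call takes as long as a camera call. They do not tell look-alikes from the thing itself.
- look_for(label, camera): "box" ([centre column, centre row, width, height] in pixels, round what is visible of it).
- masks_of(label, camera): "mask" (384x512 bool, what is visible of it) and "box" ([centre column, centre row, width, height] in pixels, round what is visible of it).
- landmark_of(label, camera): "point" ([column, row] in pixels: a listed point, or the origin of a listed thing).
Readings, each from a call of its own:
- get_t(): time.
- get_q(): joint angles.
- get_dq(): joint speeds.
- get_joint_torque(): joint torques, N m.
- get_tool_pos(): TCP position.
- get_orientation(): TCP orientation.
- get_wrist_force(): force on the tool from outside, world axes, zero at the start.
- get_wrist_torque(): the same for the moment, N m.
- get_finger_gap(): finger opening in mm.
Only numpy, scipy, OpenCV 4.12 (cv2) and the standard library are available. Lean on these libraries where they do the work, as an engineer would, in place of code of your own. Each camera call takes 0.05 s, during which the arm holds its last target.

## Working session

There is one attempt and no reset: what is moved stays moved. The work goes in short steps, each a Python script; the robot and the scene stay as the last script left them, time stands still between calls to the robot, and variables do not carry over. Pictures are saved under pics/ and viewed, and the job is handed in when it is done.

```bash
mkdir -p pics; ls; python3 - <<'E'
from station import *
import cv2,numpy as np
print(get_t(),get_tool_pos(),get_orientation())
for n in("scene","top"):
    im=get_image(n); cv2.imwrite(f"pics/{n}0.png",im[:,:,::-1])
    c=get_calibration(n); print(n,c)
    for l in("holder_grip","holder_toe","block","rack","slot_left","slot_right","bundle","collar","tin"):
        try: print(l,[(np.round(d["point"],1).tolist(),round(d["confidence"],2)) for d in landmark_of(l,n)][:3])
        except Exception as e: print(l,e)
print(get_calibration("wrist"))
print(get_t())
E
```

```text
pics
0.0 [ 211.89201367 -533.71404411  221.30874382] [-1.79872348e+02 -1.65574239e-02  2.16463304e+01]
scene {'K': array([[486.91584453,   0.        , 265.53368858],
       [  0.        , 486.91584453, 190.10403467],
       [  0.        ,   0.        ,   1.        ]]), 'extrinsics': array([[-2.59449489e-01, -7.71536846e-01,  5.80875940e-01,
         1.42251958e+03],
       [ 9.65756246e-01, -2.06702722e-01,  1.56808351e-01,
         2.45585295e+02],
       [-9.14781994e-04,  6.01668413e-01,  7.98745444e-01,
         1.37524234e+03],
       [ 0.00000000e+00,  0.00000000e+00,  0.00000000e+00,
         1.00000000e+00]])}
holder_grip [([205.4, 175.3], 0.47)]
holder_toe [([205.5, 199.0], 0.7)]
block [([207.2, 194.3], 0.73)]
rack [([296.0, 224.6], 0.88)]
slot_left [([320.1, 217.9], 0.63), ([204.8, 175.0], 0.55)]
slot_right [([269.1, 215.0], 0.58)]
bundle [([318.0, 258.3], 0.88), ([360.7, 172.0], 0.87), ([186.3, 252.0], 0.86)]
collar [([265.3, 251.3], 0.66)]
tin [([302.9, 190.9], 0.65)]
top {'K': array([[467.59937374,   0.        , 260.7433193 ],
       [  0.        , 467.59937374, 194.2733
[... 612 characters left out ...]
t_right [([246.0, 183.5], 0.58)]
bundle [([124.1, 241.9], 0.78), ([122.5, 169.6], 0.72), ([165.8, 283.3], 0.64)]
collar [([241.4, 148.3], 0.63)]
tin [([220.0, 231.2], 0.81)]
{'K': array([[296.88913466,   0.        , 254.90110052],
       [  0.        , 296.88913466, 189.9710679 ],
       [  0.        ,   0.        ,   1.        ]]), 'tool_from_camera': array([[-3.59621582e-04,  9.60227692e-01,  2.79217925e-01,
         8.16411083e+01],
       [ 9.99999217e-01,  1.05773353e-05,  1.25158387e-03,
         2.64964898e-01],
       [ 1.19885211e-03,  2.79218156e-01, -9.60226944e-01,
        -1.61183368e+02],
       [ 0.00000000e+00,  0.00000000e+00,  0.00000000e+00,
         1.00000000e+00]])}
1.0
```

```bash
python3 - <<'E'
import cv2
a=cv2.imread("pics/top0.png");b=cv2.imread("pics/scene0.png")
cv2.imwrite("pics/top_c.png",cv2.resize(a[110:320,90:370],None,fx=2.8,fy=2.8,interpolation=cv2.INTER_CUBIC))
cv2.imwrite("pics/scene_c.png",cv2.resize(b[120:320,140:400],None,fx=3,fy=3,interpolation=cv2.INTER_CUBIC))
E
```

```text
(no output)
```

View pics/top_c.png

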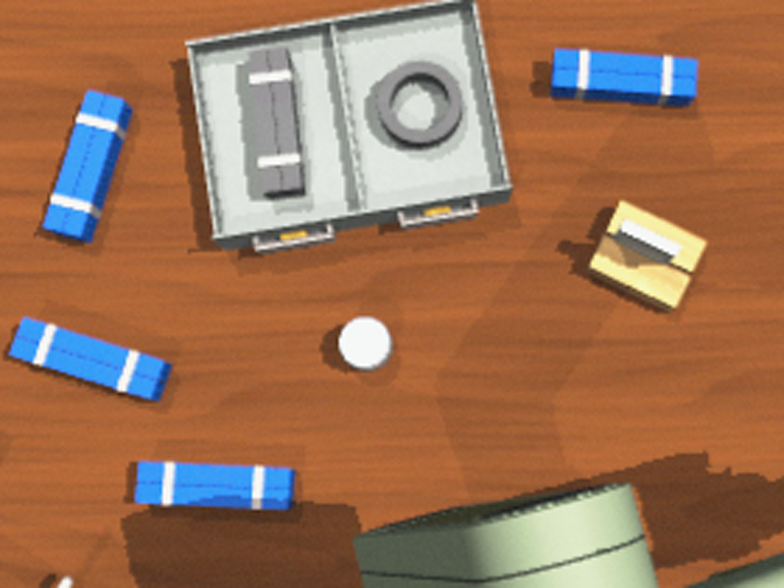

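View pics/scene_c.png

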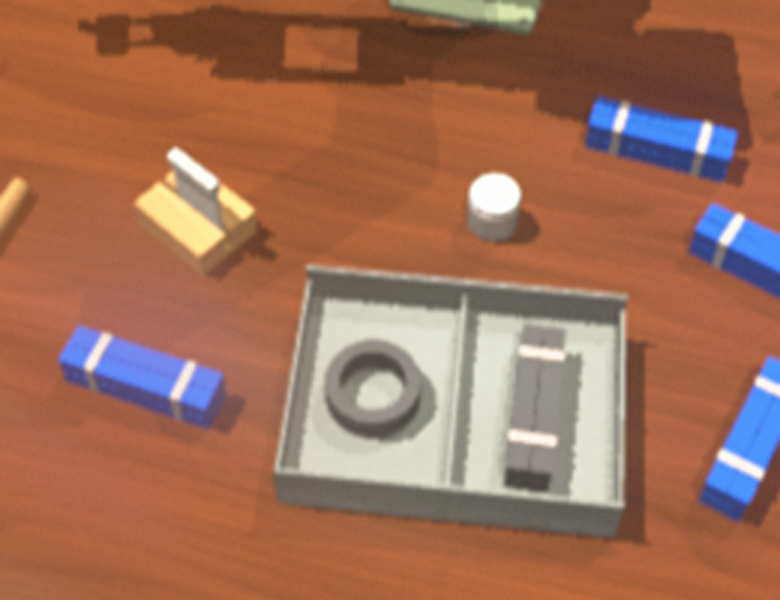

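```bash
cat > h.py <<'E'
from station import *
import cv2,numpy as np
from scipy.spatial.transform import Rotation as R
def T_cam(n,pose=None):
    c=get_calibration(n)
    if n!="wrist": return np.array(c["K"]),np.array(c["extrinsics"])
    p,o=pose
    T=np.eye(4);T[:3,:3]=R.from_euler('xyz',o,degrees=True).as_matrix();T[:3,3]=p
    return np.array(c["K"]),T@np.array(c["tool_from_camera"])
def ray(KT,px):
    K,T=KT
    v=np.linalg.inv(K)@np.array([px[0],px[1],1.]); d=T[:3,:3]@np.array([v[0],-v[1],-v[2]])
    return T[:3,3],d/np.linalg.norm(d)
def onz(KT,px,z):
    o,d=ray(KT,px); return o+d*(z-o[2])/d[2]
def proj(KT,P):
    K,T=KT; q=T[:3,:3].T@(np.array(P,float)-T[:3,3]); v=K@np.array([q[0],-q[1],-q[2]]); return v[:2]/v[2]
def tri(rs):
    A=np.zeros((3,3));b=np.zeros(3)
    for o,d in rs:
        M=np.eye(3)-np.outer(d,d);A+=M;b+=M@o
    return np.linalg.solve(A,b)
def shot(name,cam="wrist"):
    pose=(get_tool_pos(),get_orientation()); im=get_image(cam); cv2.imwrite(f"pics/{name}.png",im[:,:,::-1])
    np.save(f"pics/{name}.npy",np.r_[pose[0],pose[1]]); return im,T_cam(cam,pose)
def load(name):
    a=np.load(f"pics/{name}.npy"); return T_cam("wrist",(a[:3],a[3:]))
E
python3 - <<'E'
from h import *
t=T_cam("top");s=T_cam("scene")
for n,a,b in(("grip",[322.1,194.6],[205.4,175.3]),("block",[318,199],[207.2,194.3]),("sl",[196.8,194.7],[320.1,217.9]),("sr",[246,183.5],[269.1,215]),("tin",[220,231.2],[302.9,190.9]),("rack",[221.9,192.5],[296,224.6])):
    print(n,tri([ray(t,a),ray(s,b)]).round(1))
cr=lambda x,y:(x/2.8+90,y/2.8+110)
A=onz(t,cr(622,222),120);B=onz(t,cr(681,247),120);print("rail ends top",A,B)
C=onz(t,cr(187,43),82);D=onz(t,cr(475,0),82);print("rear",C,D)
print(onz(t,cr(292,238),56),onz(t,cr(437,211),56))
E
```

```text
grip [ 503.1 -210.3  121.4]
block [ 506.9 -212.6   20. ]
sl [524.3 184.7  51.8]
sr [557.5  23.3  54.4]
tin [408.2 108.4  22.8]
rack [538.6 108.2   2.9]
rail ends top [ 521.34776451 -182.54690283  120.        ] [ 491.80163439 -246.63897252  120.        ]
rear [750.79615896 308.09414244  82.        ] [797.18326388 -27.12467555  82.        ]
[523.09875902 189.80541635  56.        ] [551.19147709  22.56363995  56.        ]
```

```bash
python3 - <<'E'
from h import *
h=np.array([503,-212.]);th=np.radians(-25);xh=np.array([np.cos(th),np.sin(th)])
for off in(0,-40,-80):
  for yaw in(155,-25):
    p=h+off*xh
    print(off,yaw,inverse_kinematics([*p,190],[180,0,yaw]))
p=h-70*xh
for yaw in(155,):
    try:
        reach([*p,190],[180,0,yaw]); shot("w1"); break
    except PlanningError as e: print(e)
print(get_t(),get_tool_pos())
for l in("holder_grip","holder_toe","block"):
    print(l,landmark_of(l,"wrist"))
E
```

```text
0 155 [-31.94012759   9.97083163  94.50428509   0.          75.52488327
 -96.94012759]
0 -25 [-3.19401276e+01  9.97083163e+00  9.45042851e+01 -2.54444375e-14
  7.55248833e+01  8.30598724e+01]
-40 155 [-32.49521054   5.12793286  99.9776844    0.          74.89438274
 -97.49521054]
-40 -25 [-3.24952105e+01  5.12793286e+00  9.99776844e+01 -2.54444375e-14
  7.48943827e+01  8.25047895e+01]
-80 155 [-33.14744487   0.11853259 105.21509253   0.          74.66637487
 -98.14744487]
-80 -25 [-3.31474449e+01  1.18532594e-01  1.05215093e+02 -2.54444375e-14
  7.46663749e+01  8.18525551e+01]
2.6 [ 439.61498216 -183.24279361  190.1992599 ]
holder_grip [{'point': [256.7, 277.2], 'confidence': 0.66}]
holder_toe [{'point': [255.2, 230.0], 'confidence': 0.7}]
block [{'point': [247.2, 230.6], 'confidence': 0.72}, {'point': [149.9, 362.3], 'confidence': 0.42}]
```

```bash
ls pics
```

```text
scene0.png
scene_c.png
top0.png
top_c.png
w1.npy
w1.png
```

View pics/w1.png

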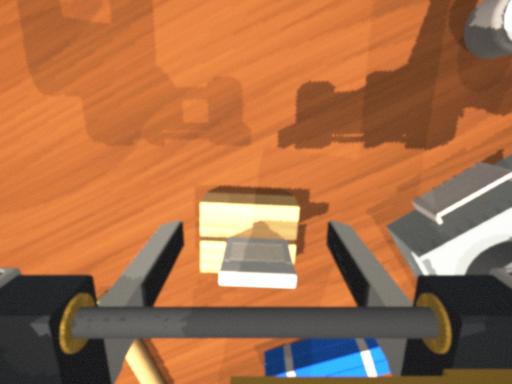

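```bash
python3 - <<'E'
from h import *
h=np.array([503,-212.]);th=np.radians(-25);xh=np.array([np.cos(th),np.sin(th)])
p=h+70*xh
reach([*p,190],[180,0,-25]); shot("w2")
print(get_t())
for l in("holder_grip","holder_toe","block"):
    print(l,landmark_of(l,"wrist")[:1])
a=cv2.imread("pics/w1.png")[180:300,180:320];b=cv2.imread("pics/w2.png")[180:300,180:320]
cv2.imwrite("pics/w12.png",cv2.resize(np.hstack([a,b]),None,fx=2.8,fy=4,interpolation=cv2.INTER_CUBIC))
E
```

```text
5.475
holder_grip [{'point': [251.7, 276.5], 'confidence': 0.86}]
holder_toe [{'point': [255.7, 229.9], 'confidence': 0.64}]
block [{'point': [263.1, 225.7], 'confidence': 0.72}]
```

View pics/w12.png

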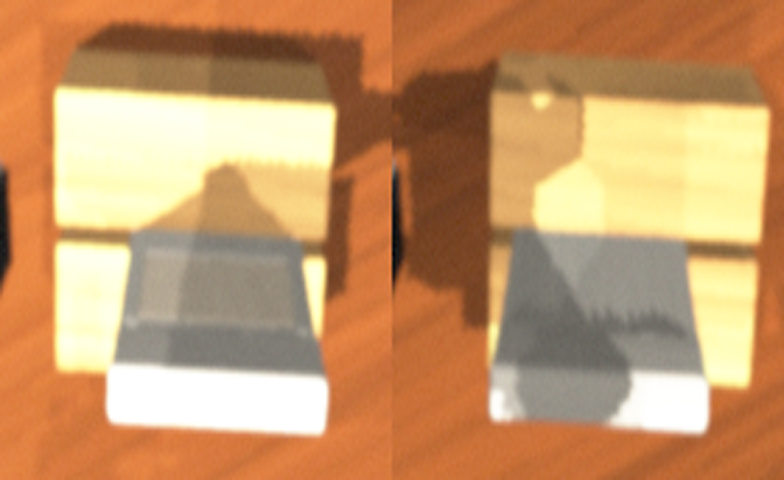

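View pics/w2.png

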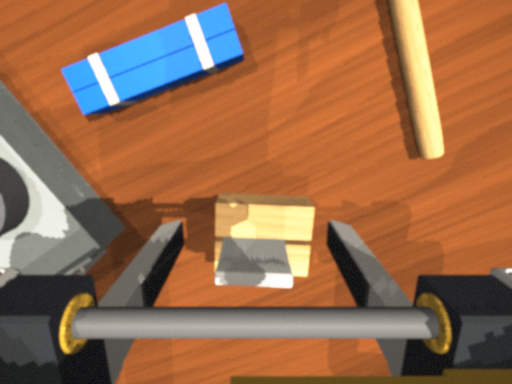

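```bash
python3 - <<'E'
from h import *
C={"w1":[(219.3,271.2),(296.8,274.5),(295.7,288.2),(218.2,285)],"w2":[(215.4,272.5),(292.8,274.5),(292.1,288),(215,284.5)]}
for n,c in C.items():
    KT=load(n); P=np.array([onz(KT,x,120) for x in c])[:,:2]; print(n,P.mean(0).round(1),np.load(f"pics/{n}.npy").round(1))
    for i,j in((0,1),(3,2)):
        d=P[j]-P[i]; print(np.linalg.norm(d).round(1), (np.degrees(np.arctan2(d[1],d[0]))).round(1)%180-90)
    print(np.linalg.norm(P[3]-P[0]),np.linalg.norm(P[2]-P[1]))
print(tri([ray(load("w1"),np.mean(C["w1"],0)),ray(load("w2"),np.mean(C["w2"],0))]))
E
```

```text
w1 [ 503.2 -210.4] [ 439.7 -183.1  190.2 -180.     0.   154.9]
68.6 -27.799999999999997
69.6 -27.799999999999997
14.078551939916863 13.999611054693395
w2 [ 504.3 -211.5] [ 566.4 -241.5  190.  -180.     0.   -25. ]
68.4 -26.700000000000003
69.2 -28.0
12.194345306292705 13.766100590238624
[ 503.70574138 -210.90208996  118.8148568 ]
```

```bash
python3 - <<'E'
from h import *
reach([535,116,135],[180,0,98.5]); shot("w3")
print(get_t(),get_q().round(1) if hasattr(get_q(),'round') else get_q())
KT=load("w3")
for l in("slot_left","slot_right","foot_left","rack"):
    print(l,[(d["point"],d["confidence"],onz(KT,d["point"],56).round(1)) for d in landmark_of(l,"wrist")[:2]])
cv2.imwrite("pics/w3b.png",cv2.resize(cv2.imread("pics/w3.png"),(800,600),interpolation=cv2.INTER_CUBIC))
E
```

```text
7.0667 [ 3.1 13.6 97.1 -0.  69.2 -5.3]
slot_left [([260.0, 112.3], 0.79, array([528.6, 190.4,  56. ]))]
slot_right [([259.9, 294.3], 0.94, array([553.5,  26.8,  56. ]))]Traceback (most recent call last):
  File "<stdin>", line 6, in <module>
ValueError: it knows: block, bundle, collar, hammer, holder_grip, holder_toe, rack, slot_left, slot_right, tin
```

```bash
python3 - <<'E'
from h import *
print(np.load("pics/w3.npy").round(1),get_t(),get_tool_pos(),np.round(get_q(),1),np.round(get_dq(),1))
cv2.imwrite("pics/w3b.png",cv2.resize(cv2.imread("pics/w3.png"),(800,600),interpolation=cv2.INTER_CUBIC))
E
```

```text
[535.5 115.5 135.3 180.    0.   98.4] 7.1667 [535.58909233 115.11897947 135.25552272] [ 3.1 13.6 97.2 -0.  69.2 -5.3] [ 0.1  0.   0.1  0.1 -0.  -0. ]
```

View pics/w3b.png

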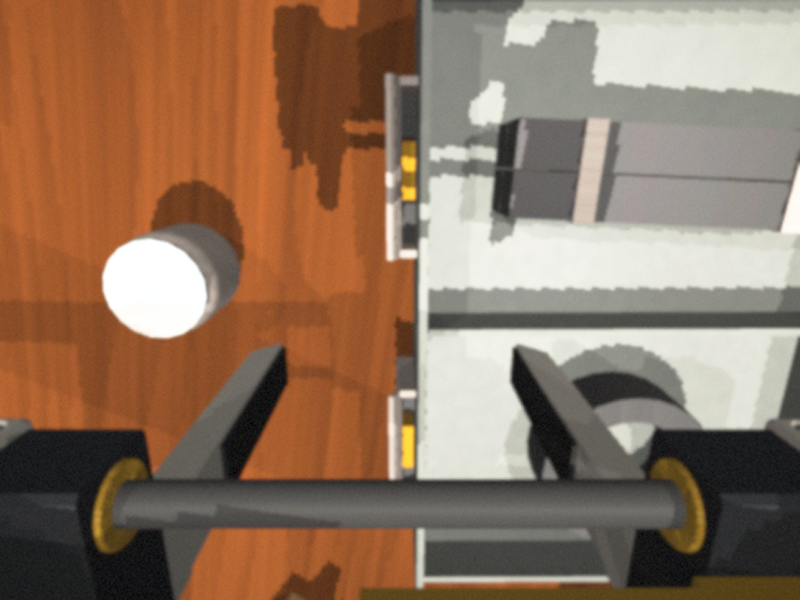

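```bash
python3 - <<'E'
from h import *
im=cv2.imread("pics/w3.png")
cv2.imwrite("pics/w3c.png",cv2.resize(im[40:180,230:300],None,fx=8,fy=4,interpolation=cv2.INTER_NEAREST))
E
```

```text
(no output)
```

View pics/w3c.png

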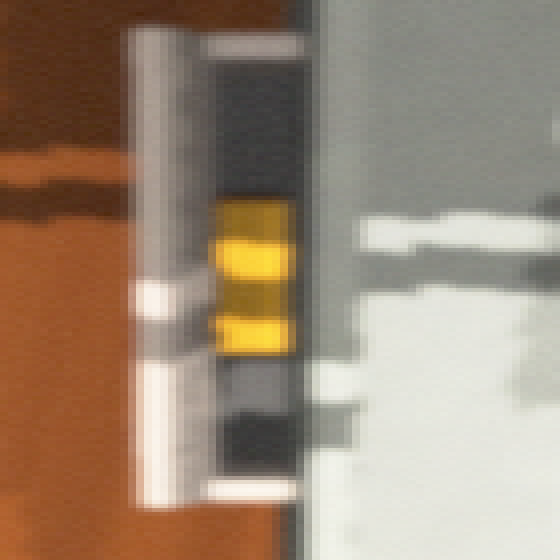

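```bash
python3 - <<'E'
from h import *
KT=load("w3")
a=onz(KT,(246,47),56);b=onz(KT,(247,166.8),56);d=b-a
print(a,b,np.linalg.norm(d),"yaw",np.degrees(np.arctan2(d[0],-d[1])))
w1=onz(KT,(267.0,48),82);w2=onz(KT,(268.,160),82);d=w2-w1;print(w1,w2,np.degrees(np.arctan2(d[0],-d[1])))
w3=onz(KT,(417/800*512,580*.64),82);d=w3-w1;print(w3,np.degrees(np.arctan2(d[0],-d[1])))
y=np.radians(8.5);X=np.array([np.cos(y),np.sin(y)]);Y=np.array([-np.sin(y),np.cos(y)])
for n,p in(("lip outer mid",(a+b)[:2]/2),("wall",w1[:2]),("wall",w2[:2]),("wall",w3[:2]),("lip in",onz(KT,(256.9,107),46)[:2]),("net",np.array([528.6,190.4])),("netR",np.array([553.5,26.8]))): print(n,X@p,Y@p)
E
```

```text
[511.32545695 235.07209858  56.        ] [524.59289617 145.79564392  56.        ] 90.25691275775878 yaw 8.452902135321699
[526.45489736 232.28386815  82.        ] [538.96133211 158.48036969  82.        ] 9.617740952735529
[568.87652857 -34.49654035  82.        ] 9.035145442176901
lip outer mid 540.4177605610435 111.78287871039727
wall 555.0059866010704 151.91744204121431
wall 556.466197310457 77.07604253141379
wall 557.5289977363648 -118.20293033463618
lip in 548.6039108149632 114.03933244978285
net 550.9366972521871 110.17656566099679
netR 551.3815725890945 -55.30688392214011
```

```bash
python3 - <<'E'
from h import *
reach([503.7,-211,165],[180,0,62.5])
print(get_tool_pos(),get_orientation())
hit=line_to([503.7,-211,108],v=120,contact_N=6)
print(hit,get_tool_pos(),get_wrist_force()); 
if not hit:
    command_gripper(10); sleep(0.1)
    print(get_finger_gap(),get_tool_pos(),get_wrist_force(),get_wrist_torque())
shot("w4"); print(get_t())
cv2.imwrite("pics/w4b.png",cv2.resize(cv2.imread("pics/w4.png"),(800,600)))
E
```

```text
[ 503.79051375 -210.0819944   164.76440998] [-1.79967706e+02 -3.61898635e-02  6.25545993e+01]
False [ 504.16346924 -210.62754179  108.20282971] [ 0.22502774  0.08937152 -0.25694298]
13.724587829682557 [ 503.70454075 -210.98228832  107.96558745] [ 0.21492068 -0.58734382 -0.44314054] [-0.07927047 -0.10606596 -0.06052367]
10.3917
```

View pics/w4b.png

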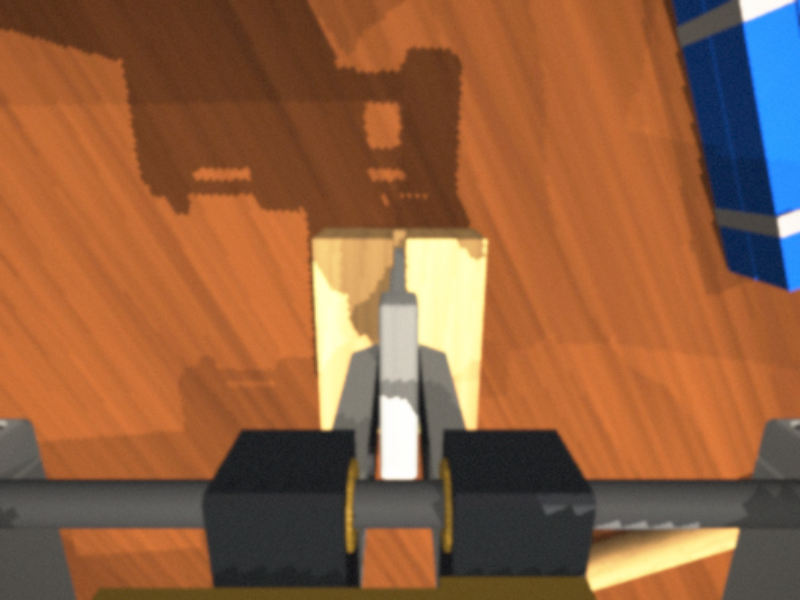

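```bash
python3 - <<'E'
from h import *
KT=load("w4");pose=np.load("pics/w4.npy")
p=onz(KT,(398*.64,295*.64),120);M=R.from_euler('xyz',pose[3:],degrees=True).as_matrix();print("end in tool",M.T@(p-pose[:3]))
line_to([503.7,-211,190],v=150)
print(get_finger_gap(),get_wrist_force())
y=np.radians(8.7);X=np.array([np.cos(y),np.sin(y)]);S=np.array([529.5,191.4])
P=S-5*X
reach([*P,195],[180,0,98.7])
shot("w5");print(get_t(),get_tool_pos(),get_orientation(),get_wrist_force())
cv2.imwrite("pics/w5b.png",cv2.resize(cv2.imread("pics/w5.png"),(800,600)))
E
```

```text
end in tool [ 3.88446418e+01 -5.63525242e-04 -1.20344468e+01]
13.622269863835518 [-0.18920216  0.23144215 -1.73152116]
12.6333 [524.94668609 189.43960925 194.86564298] [-1.79990100e+02  2.53055103e-02  9.85913586e+01] [ 0.34747779 -0.5237076  -1.39928764]
```

View pics/w5b.png

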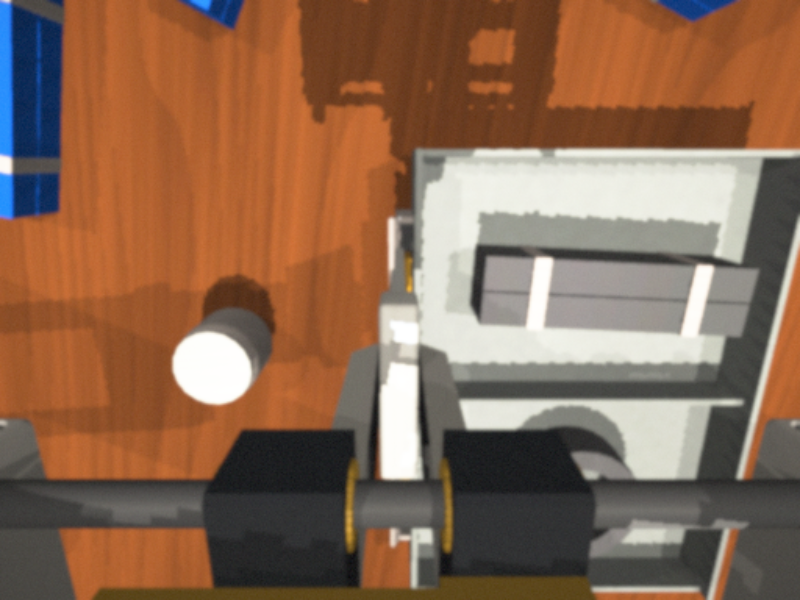

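```bash
cat >> h.py <<'E'
yw=np.radians(8.7);X=np.array([np.cos(yw),np.sin(yw)]);Y=np.array([-np.sin(yw),np.cos(yw)]);S=np.array([529.5,191.4])-1.5*Y
O=[180,0,98.7]
def rel():
    p=np.array(get_tool_pos()); return np.round([X@(p[:2]-S),Y@(p[:2]-S),p[2]],2), np.round(get_wrist_force(),2), round(get_finger_gap(),2)
E
python3 - <<'E'
from h import *
P=S-5*X
print(line_to([*P,163],ori=O,v=100,contact_N=6),rel())
P=S+8*X
print(line_to([*P,163],v=20,contact_N=4),rel(),get_t())
shot("w6")
cv2.imwrite("pics/w6b.png",cv2.resize(cv2.imread("pics/w6.png")[90:320,180:340],None,fx=3.5,fy=2.6))
E
```

```text
False (array([ -5.27,  -0.48, 162.49]), array([ 0.32,  0.05, -1.23]), 13.91)
True (array([1.8500e+00, 3.0000e-02, 1.6236e+02]), array([ 0.58,  0.21, -1.83]), 13.7) 13.5667
```

View pics/w6b.png

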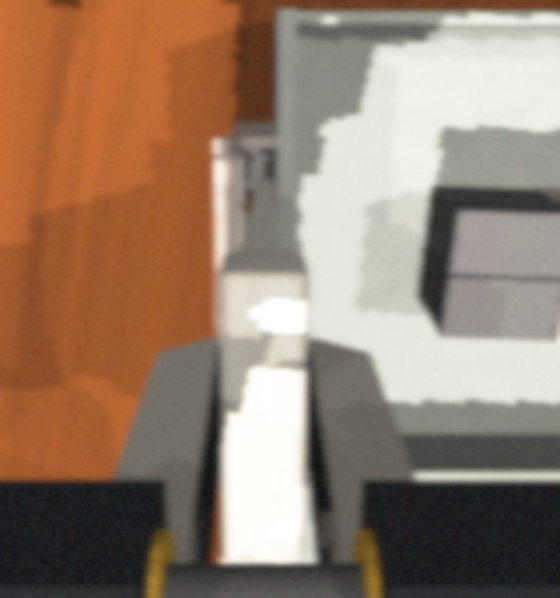

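```bash
python3 - <<'E'
from h import *
P=S+0.0*X
line_to([*P,163],v=20); print(rel())
print(line_to([*P,142],v=40,contact_N=5),rel(),get_orientation(),get_t())
E
```

```text
(array([-1.6000e-01,  0.0000e+00,  1.6285e+02]), array([ 0.45, -0.54, -1.51]), 13.83)
False (array([-4.0000e-02, -2.0000e-02,  1.4185e+02]), array([ 0.54, -0.13, -1.74]), 13.72) [-1.79673242e+02  7.45313124e-03  9.86967694e+01] 14.5417
```

```bash
python3 - <<'E'
from h import *
P=S+0.0*X
print(line_to([*P,133],v=20,contact_N=18),rel())
print(line_to([*P,127.5],v=15,contact_N=18),rel())
print(line_to([*P,116],v=10,contact_N=18),rel(),get_t())
sleep(0.2);print(rel(),get_orientation())
shot("w7")
E
```

```text
False (array([6.6000e-01, 3.0000e-02, 1.3384e+02]), array([ 0.8 , -0.24,  4.15]), 13.59)
False (array([7.1000e-01, 2.0000e-02, 1.2837e+02]), array([-0.56,  0.49,  7.8 ]), 13.76)
True (array([1.3600e+00, 5.0000e-02, 1.2629e+02]), array([-2.37,  0.31,  7.51]), 13.82) 16.3333
(array([1.3400e+00, 6.0000e-02, 1.2649e+02]), array([-1.81, -0.93,  7.64]), 13.49) [-1.79834580e+02  1.65553176e-02  9.87133298e+01]
```

```bash
python3 - <<'E'
from h import *
P=S+0.5*X
for z in(125.5,124.8,124.2,123.6,123.0):
    line_to([*P,z],v=8); sleep(.1); r=rel(); print(z,r)
    if r[1][2]>16: break
sleep(.5);print(rel(),get_t(),get_orientation())
shot("w8");shot("s8","scene");shot("t8","top")
cv2.imwrite("pics/w8b.png",cv2.resize(cv2.imread("pics/w8.png")[90:320,180:340],None,fx=3.5,fy=2.6))
E
```

```text
125.5 (array([8.6000e-01, 1.0000e-02, 1.2645e+02]), array([-1.09, -0.59,  6.95]), 13.85)
124.8 (array([9.1000e-01, 3.0000e-02, 1.2593e+02]), array([-1.82, -0.72,  8.11]), 13.41)
124.2 (array([1.0300e+00, 5.0000e-02, 1.2589e+02]), array([-2.59, -0.26, 10.09]), 13.95)
123.6 (array([1.1600e+00, 7.0000e-02, 1.2588e+02]), array([-2.68, -0.94, 13.54]), 13.73)
123.0 (array([1.2800e+00, 3.0000e-02, 1.2584e+02]), array([-4.1 , -0.85, 17.04]), 13.87)
(array([1.3300e+00, 5.0000e-02, 1.2585e+02]), array([-3.78, -1.34, 15.94]), 13.77) 18.925 [1.79972268e+02 1.32417117e-02 9.87177013e+01]
```

View pics/w8b.png

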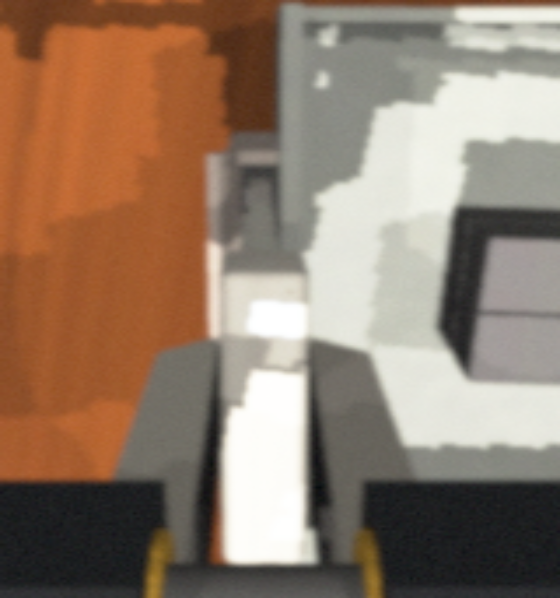

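```bash
python3 - <<'E'
import cv2
cv2.imwrite("pics/s8b.png",cv2.resize(cv2.imread("pics/s8.png")[120:320,140:400],None,fx=3,fy=3,interpolation=cv2.INTER_CUBIC))
E
```

```text
(no output)
```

View pics/s8b.png

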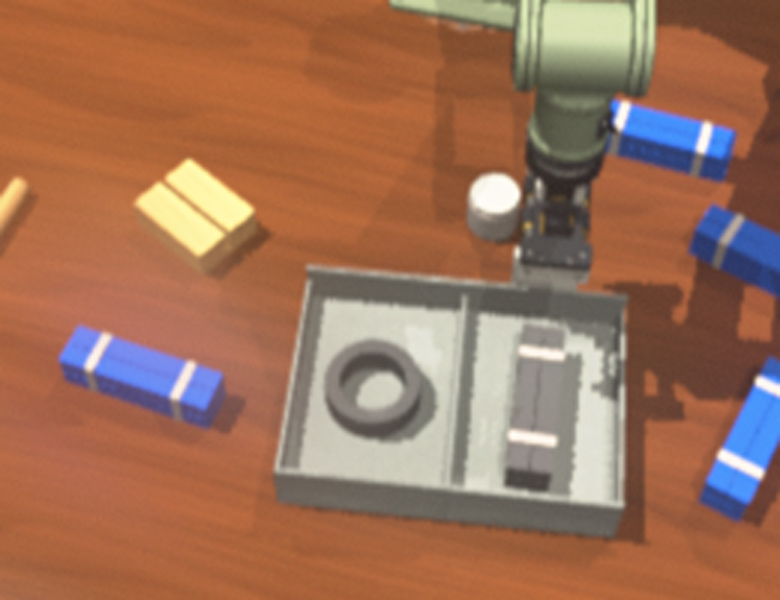

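The scene picture shows the holder in the left bay's slot, at about (550, 270) in the crop. The tin, collar, bundle and hammer are where they were. The press still reads steady, so I am handing in.

```bash
python3 - <<'E'
from h import *
print(rel(),get_t()); finish_job()
E
```

```text
(array([1.3200e+00, 6.0000e-02, 1.2585e+02]), array([-3.65, -0.77, 16.89]), 14.1) 19.075
the job is handed in; nothing more can be done
```

I took the holder out of the wooden block and slid it, card side to the front, into the left bay's slot. That bay holds the dark bar bundle; the blue bundles lie on the bench and were ignored. I pressed the holder down and handed the job in at 19.1 s, still gripping and pressing.

- **Card side:** in the block, the wrist pictures showed the framed card on the robot side. I only turned the holder by about 36° to match the rack, so the card now faces front. I did not look at the card again once the holder was in the slot.
- **Fully home:** the tool height stopped at about 125.9 mm, against an expected 126 mm. It stayed there while the press rose to about 18 N, so the holder is on the ledges, well above the roughly 10 N of the foot. The foot itself was not measured directly.
- **Force dip:** my first press stopped on contact and then eased off to about 9 N and 126.5 mm, so I pressed further in small steps to the values above.
- **Grip:** the finger opening stayed near the rail's 14 mm, with no sign of slip. The sideways force was about 4 N.
- **Rest of the scene:** the last scene picture shows the bundle, collar, tin and hammer not visibly moved.

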